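# Choose the bamboo hold-down leaf with the right spring and bolt it

### The job

Working from the robot's left to its right, press each of the three bamboo leaves straight down on the stud at its mid-span with shut fingertips, holding a steady push of about 8 N for a second, and judge how far the stud sinks; never push a leaf with more than 15 N, or it cracks. Then slide the brass bolt fully home on the one stand whose leaf sinks about 10 mm under 8 N (the others are plainly too limp or too stiff). Leave the other two bolts open, do not disturb the pot, wrist rest and gouge, and let go of everything.

Things in the scene. Friction and masses are not known exactly. Their poses are not given: they have to be found in the camera images.
- stand_a: Fixed wooden stand with its leaf; the three stands look alike and stand side by side, about 190 mm apart in y; which stand holds which leaf changes from start to start. Origin on the bench, under the centre of its clamp block (60 mm in x, 110 mm in y, top at 115 mm). The leaf sticks out of the block's face towards the stand's own -x (towards the robot); own z is up.
- leaf_a: Springy bamboo leaf, 180 mm long, 34 mm wide, 5 mm thick, level when free (to 1 mm), held at one end in the block, free at the other; it bends down and springs back. Origin at its root, where it leaves the block, 30 mm in front of the stand's origin, 85.5 mm above the bench, the middle of its thickness. It springs in proportion to the force; under 8 N at its stud it sinks somewhere between 4 and 20 mm there, and the three leaves differ plainly.
- stud_a (a point): Top of the round wooden stud (16 mm wide, rising 6 mm above the leaf) at the leaf's mid-span, 90 mm from its root; 94 mm above the bench when the leaf is free. Press here, straight down.
- bolt_a (a joint): Brass slide bolt on top of the block: 0 = fully open, 0.040 m = fully home against its stop, its end under the steel keeper; slides along the stand's own +y, stays where it is left, needs about 3 N to move. Starts between 0 and 8 mm.
- knob_a (a point): Centre of the bolt's upright round brass knob, where it is to be pinched or pushed: 18 mm across; its broad part reaches from 10 mm below to 10 mm above this point, which is 141 mm above the bench. Moves with the bolt. Its axes are the stand's.
- stand_b: Fixed wooden stand with its leaf; the three stands look alike and stand side by side, about 190 mm apart in y; which stand holds which leaf changes from start to start. Origin on the bench, under the centre of its clamp block (60 mm in x, 110 mm in y, top at 115 mm). The leaf sticks out of the block's face towards the stand's own -x (towards the robot); own z is up.
- leaf_b: Springy bamboo leaf, 180 mm long, 34 mm wide, 5 mm thick, level when free (to 1 mm), held at one end in the block, free at the other; it bends down and springs back. Origin at its root, where it leaves the block, 30 mm in front of the stand's origin, 85.5 mm above the bench, the middle of its thickness. It springs in proportion to the force; under 8 N at its stud it sinks somewhere between 4 and 20 mm there, and the three leaves differ plainly.
- stud_b (a point): Top of the round wooden stud (16 mm wide, rising 6 mm above the leaf) at the leaf's mid-span, 90 mm from its root; 94 mm above the bench when the leaf is free. Press here, straight down.
- bolt_b (a joint): Brass slide bolt on top of the block: 0 = fully open, 0.040 m = fully home against its stop, its end under the steel keeper; slides along the stand's own +y, stays where it is left, needs about 3 N to move. Starts between 0 and 8 mm.
- knob_b (a point): Centre of the bolt's upright round brass knob, where it is to be pinched or pushed: 18 mm across; its broad part reaches from 10 mm below to 10 mm above this point, which is 141 mm above the bench. Moves with the bolt. Its axes are the stand's.
- stand_c: Fixed wooden stand with its leaf; the three stands look alike and stand side by side, about 190 mm apart in y; which stand holds which leaf changes from start to start. Origin on the bench, under the centre of its clamp block (60 mm in x, 110 mm in y, top at 115 mm). The leaf sticks out of the block's face towards the stand's own -x (towards the robot); own z is up.
- leaf_c: Springy bamboo leaf, 180 mm long, 34 mm wide, 5 mm thick, level when free (to 1 mm), held at one end in the block, free at the other; it bends down and springs back. Origin at its root, where it leaves the block, 30 mm in front of the stand's origin, 85.5 mm above the bench, the middle of its thickness. It springs in proportion to the force; under 8 N at its stud it sinks somewhere between 4 and 20 mm there, and the three leaves differ plainly.
- stud_c (a point): Top of the round wooden stud (16 mm wide, rising 6 mm above the leaf) at the leaf's mid-span, 90 mm from its root; 94 mm above the bench when the leaf is free. Press here, straight down.
- bolt_c (a joint): Brass slide bolt on top of the block: 0 = fully open, 0.040 m = fully home against its stop, its end under the steel keeper; slides along the stand's own +y, stays where it is left, needs about 3 N to move. Starts between 0 and 8 mm.
- knob_c (a point): Centre of the bolt's upright round brass knob, where it is to be pinched or pushed: 18 mm across; its broad part reaches from 10 mm below to 10 mm above this point, which is 141 mm above the bench. Moves with the bolt. Its axes are the stand's.
- brush_pot: Bystander: dark open brush pot, 64 mm across, 100 mm high; origin at the centre of its underside.
- wrist_rest: Bystander: arched bamboo wrist rest, 150 x 90 mm, about 25 mm high; origin on the bench under its middle.
- gouge: Bystander: carving gouge with a wooden handle, 170 mm long, lying on the bench.

How it is judged:
On the way, in this order (a step that is already met when the one before it is completed fails the run):
1. the leaf of the left stand is pressed at its stud by the fingers with 6 to 10 N for 0.5 s (((world y of stand_a above 0.1 m and contact force between leaf_a and the fingers between 6 and 10 N and horizontal distance between the grasp point and stud_a below 0.025 m) or (world y of stand_b above 0.1 m and contact force between leaf_b and the fingers between 6 and 10 N and horizontal distance between the grasp point and stud_b below 0.025 m) or (world y of stand_c above 0.1 m and contact force between leaf_c and the fingers between 6 and 10 N and horizontal distance between the grasp point and stud_c below 0.025 m))), for 0.5 s.
2. the leaf of the middle stand is pressed at its stud by the fingers with 6 to 10 N for 0.5 s (((world y of stand_a between -0.1 and 0.1 m and contact force between leaf_a and the fingers between 6 and 10 N and horizontal distance between the grasp point and stud_a below 0.025 m) or (world y of stand_b between -0.1 and 0.1 m and contact force between leaf_b and the fingers between 6 and 10 N and horizontal distance between the grasp point and stud_b below 0.025 m) or (world y of stand_c between -0.1 and 0.1 m and contact force between leaf_c and the fingers between 6 and 10 N and horizontal distance between the grasp point and stud_c below 0.025 m))), for 0.5 s.
3. the leaf of the right stand is pressed at its stud by the fingers with 6 to 10 N for 0.5 s (((world y of stand_a below -0.1 m and contact force between leaf_a and the fingers between 6 and 10 N and horizontal distance between the grasp point and stud_a below 0.025 m) or (world y of stand_b below -0.1 m and contact force between leaf_b and the fingers between 6 and 10 N and horizontal distance between the grasp point and stud_b below 0.025 m) or (world y of stand_c below -0.1 m and contact force between leaf_c and the fingers between 6 and 10 N and horizontal distance between the grasp point and stud_c below 0.025 m))), for 0.5 s.
4. the bolt of the stand with the right leaf is slid home, the other two still open (the leaf is known by its sag under its own weight, which its spring sets, too small to see) (((value of joint bolt_a above 0.036 m and z of stud_a in the frame of stand_a between 0.0936 and 0.09378 m and value of joint each of bolt_b, bolt_c below 0.012 m) or (value of joint bolt_b above 0.036 m and z of stud_b in the frame of stand_b between 0.0936 and 0.09378 m and value of joint each of bolt_a, bolt_c below 0.012 m) or (value of joint bolt_c above 0.036 m and z of stud_c in the frame of stand_c between 0.0936 and 0.09378 m and value of joint each of bolt_a, bolt_b below 0.012 m))), for 0.2 s.
At the end, for the whole second after the job is handed in: The bolt of the stand whose leaf sinks about 10 mm under 8 N is home (at least 36 of 40 mm) and at rest, the other two bolts are still open (under 12 mm), and nothing presses on any leaf (((value of joint bolt_a above 0.036 m and z of stud_a in the frame of stand_a between 0.0936 and 0.09378 m and value of joint each of bolt_b, bolt_c below 0.012 m) or (value of joint bolt_b above 0.036 m and z of stud_b in the frame of stand_b between 0.0936 and 0.09378 m and value of joint each of bolt_a, bolt_c below 0.012 m) or (value of joint bolt_c above 0.036 m and z of stud_c in the frame of stand_c between 0.0936 and 0.09378 m and value of joint each of bolt_a, bolt_b below 0.012 m)) and contact force between each of leaf_a, leaf_b, leaf_c and anything else below 0.5 N and velocity of joint each of bolt_a, bolt_b, bolt_c below 0.005 m/s); the robot touches nothing.
It fails at once if a leaf is pushed with more than 15 N (contact force between any of leaf_a, leaf_b, leaf_c and anything else above 15 N).
It fails at once if the pot, wrist rest or gouge is moved by more than 20 mm (distance of any of brush_pot, wrist_rest, gouge from where it was at the start of the episode above 0.02 m).
It also fails if it takes over 70 s, if anything falls off the work surface, if the arm or the gripper's body presses on something with over 40 N, if the wrist force passes 120 N, or if a joint passes its speed limit or range.

### The arm

A 7-joint arm with a two-finger parallel gripper is mounted at the origin on the work surface. World frame = base frame: x ahead of the robot, y to its left, z up, the work surface at z = 0. Lengths are in m, angles in rad, forces in N, time in s.
With the tool pointing down it reaches from about 0.4 to 0.85 m from the base axis. Payload 10.4 kg.
Tool frame: the origin (TCP) lies at the very end of the fingers, on their centre line; the grasp point (between the pads) lies 19 mm behind it (r.pinch_z is the distance from the TCP to the grasp point, in m); z points along the fingers, y is the line along which they close (so a half turn about z gives the same grasp; the last joint's range is limited). The gripper opens to 87 mm and grips with 3 to 60 N. Pads are 19 mm wide; open, the fingers measure 117 mm over their backs; the gripper's body (75 mm by 190 mm) begins 51 mm behind the grasp point.
Start: joints at [1.138, 0.332, -0.065, 1.46, 0.022, 1.35, -0.088], TCP at [0.249, -0.573, 0.2] pointing down, gripper open.
Joint ranges: [-2.6, 2.6], [-0.5, 2.12], [-1.47, 1.34], [0.16, 2.42], [-1.27, 4.41], [0.06, 2.06], [-2.6, 2.6]. Speed limits (rad/s): [2.22, 2.22, 2.79, 2.79, 3.14, 3.14, 3.14].

### API

Orientations are given as a unit quaternion [x, y, z, w].
In Python, from bench import sensors, vision, r gives the robot as it stands.
- The arm moves only by the shell command python3 -m crank 'ROWS' [OPENING] [FORCE]. ROWS is JSON, a list of rows, each a list of 2 entries, a list of its own where there are three numbers: the shift along the tool's x, y, z normalised to -1 to 1, where 1 is 3 cm, then the turn about the tool's z normalised to -1 to 1, where 1 is 8 degrees. A call has 1 to 12 rows; each row shifts and turns the commanded pose from where the row before left it, along the tool's axes as they then stand; what a row does not reach is not made up. A row lasts 1/8 s, in which the tool goes at most 62.5 mm and 10.7 degrees, less where a joint would pass 70% of its speed; a pose out of reach is approached as far as the arm can. A call with a number of a shift or a turn outside -1 to 1 is refused whole. A call with a gripper value outside its range is refused whole. OPENING is the opening, from 0 (shut) to 1 (fully open), set as the call begins (- or left out, the last holds). The fingers move at their own pace and stop on an object; FORCE is the grip in N (left out, the last holds). Time passes only in rows, so rows that do not move let the fingers close. It gives the time, the measured TCP pose, the force, the opening and the grip force at its end, in the units of the state.
- sensors.read_state(): the state, without advancing time (a new reading comes with each control period).
- vision.camera(name): name is "side" or "top"; returns the picture (480x640x3 uint8, red, green, blue); there is no depth.
- vision.camera_model(name): a dict with "vertical_fov" (degrees; the focal length in pixels is half the picture's height over the tangent of half this angle, whatever the lens; pixels are square), "cx", "cy" (the principal point, pixels), "camera_from_world" (4x4, takes a point from world to camera coordinates). Camera axes: x right, y down, z forward; pixel columns grow to the right and rows downward; lengths in m; the calibration is good to about 2 mm. A picture is of the moment at which its call begins. camera_model takes no time and is no camera call.
- r.close_job(): hands the job in; it is judged then, once.
The state is a dict: "time": time; "joint_positions": joint angles; "joint_vel": joint speeds; "joint_torque": joint torques, N m; "ee_pos": TCP position; "eef_rot": TCP orientation; "ft_force": force on the tool from outside, world axes, zero at the start; "torque": the same for the moment, N m; "width": finger opening in m; "grip_force": force on a finger pad.
Only numpy, scipy, OpenCV 4.12 (cv2) and the standard library are available. Lean on these libraries where they do the work, as an engineer would, in place of code of your own. Each camera call takes 0.05 s, during which the arm holds its last target. There are 200 camera calls.

## Working session

There is one attempt and no reset: what is moved stays moved. The work goes in short steps, Python scripts to look and compute and a shell command to move; the robot and the scene stay as the last step left them, time stands still between calls to the robot, and variables do not carry over. Pictures are saved under pics/ and viewed, at most 10 in all, crops included, and the job is handed in when it is done.

```bash
mkdir -p pics; python3 - <<'E'
from bench import sensors, vision, r
import cv2
for n in("top","side"):
    cv2.imwrite(f"pics/{n}1.png",vision.camera(n)[:,:,::-1]); print(vision.camera_model(n))
s=sensors.read_state();print({k:s[k] for k in("time","ee_pos","eef_rot","ft_force","width")},r.pinch_z)
E
```

```text
{'vertical_fov': 57.764721728111084, 'cx': 318.2709469874218, 'cy': 244.98623889607626, 'camera_from_world': array([[-0.1613194 , -0.98689151,  0.00460384,  0.0519961 ],
       [-0.96624289,  0.15699119, -0.20427542,  0.47300601],
       [ 0.20087491, -0.03740202, -0.97890263,  0.91446738],
       [ 0.        ,  0.        ,  0.        ,  1.        ]])}
{'vertical_fov': 51.910540814259846, 'cx': 317.31313097385134, 'cy': 235.05063577593205, 'camera_from_world': array([[-0.99275568, -0.11958888,  0.01160471,  0.4881561 ],
       [-0.08400845,  0.62183091, -0.77863271,  0.11886761],
       [ 0.08589965, -0.77396693, -0.62737265,  1.27283996],
       [ 0.        ,  0.        ,  0.        ,  1.        ]])}
{'time': 0.1, 'ee_pos': array([ 0.24883952, -0.57292741,  0.19905814]), 'eef_rot': array([ 9.79081841e-01,  2.03465860e-01, -1.58377966e-04, -6.05858459e-04]), 'ft_force': array([-0.03997411,  0.09771224, -0.12778016]), 'width': 0.0871304591866127} 0.0187
```

View pics/top1.png

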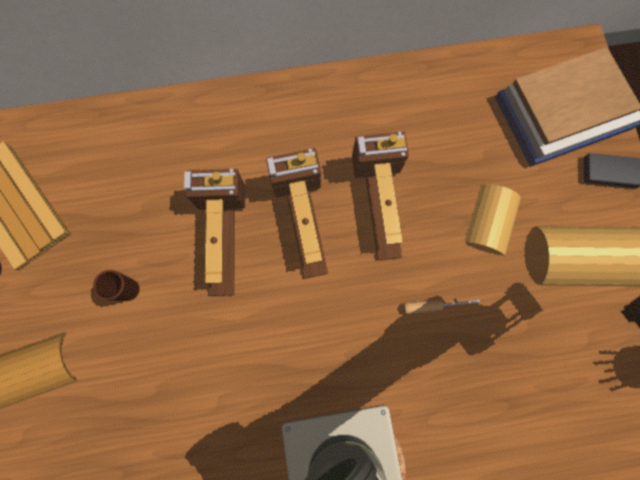

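View pics/side1.png

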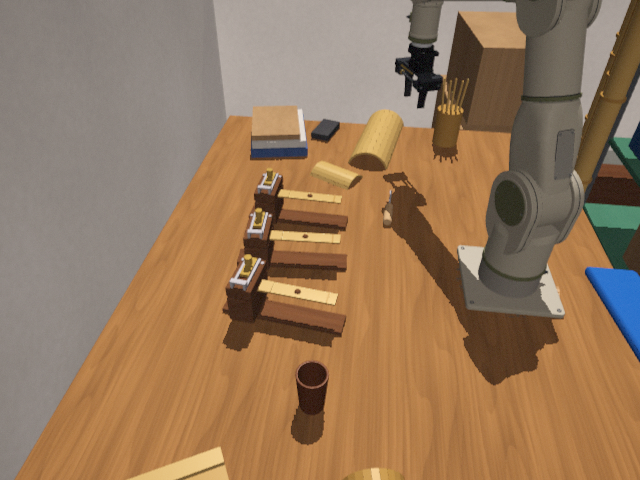

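The top view shows studs at about (213,240), (305,221) and (388,202), with knobs at (215,178), (300,158) and (393,140). The side view shows studs at (297,291), (305,237) and (310,196). The gouge lies at (440,305) in the top view.

```bash
cat >h.py <<'E'
from bench import sensors, vision, r
import numpy as np
from scipy.spatial.transform import Rotation as R
def pix2w(n,u,v,z):
    m=vision.camera_model(n);f=240/np.tan(np.radians(m["vertical_fov"]/2))
    T=np.linalg.inv(m["camera_from_world"]);d=T[:3,:3]@[(u-m["cx"])/f,(v-m["cy"])/f,1];o=T[:3,3]
    return o+d*(z-o[2])/d[2]
def totool(p):  # remaining shift in tool axes, row units
    s=sensors.read_state();return R.from_quat(s["eef_rot"]).inv().apply(np.array(p)-s["ee_pos"])/.03
E
python3 - <<'E'
from h import *
np.set_printoptions(precision=4,suppress=True)
for n,L in(("top",[(213,240),(305,221),(388,202)]),("side",[(297,291),(305,237),(310,196)])):
    for p in L: print(n,"stud",pix2w(n,*p,.094))
for n,L in(("top",[(215,178),(300,158),(393,140)]),("side",[(249,259),(259,212),(269,173)])):
    for p in L: print(n,"knobtop",pix2w(n,*p,.151))
for a,b in(((214.5,200),(213,283)),((297,182),(313,262)),((383.5,165),(393,245))):
    A,B=pix2w("top",*a,.088),pix2w("top",*b,.088);print("leaf",A,B,np.degrees(np.arctan2(*(A-B)[1::-1])), np.linalg.norm(A-B))
print("gouge",pix2w("top",410,308,.01),pix2w("top",478,302,.01),"pot",pix2w("top",112,285,.1))
s=sensors.read_state();print(R.from_quat(s["eef_rot"]).as_matrix())
E
```

```text
top stud [0.5121 0.1945 0.094 ]
top stud [ 0.522  -0.0035  0.094 ]
top stud [ 0.5352 -0.1865  0.094 ]
side stud [0.5149 0.1978 0.094 ]
side stud [0.5237 0.0053 0.094 ]
side stud [ 0.5353 -0.1793  0.094 ]
top knobtop [0.6255 0.1643 0.151 ]
top knobtop [ 0.6408 -0.0132  0.151 ]
top knobtop [ 0.6494 -0.2103  0.151 ]
side knobtop [0.6269 0.1686 0.151 ]
side knobtop [ 0.6422 -0.0085  0.151 ]
side knobtop [ 0.6535 -0.194   0.151 ]
leaf [0.6014 0.1825 0.088 ] [0.4225 0.206  0.088 ] -7.486288597196951 0.18043502361684358
leaf [ 0.6135 -0.      0.088 ] [ 0.4328 -0.0064  0.088 ] 2.019561199700236 0.180770234378887
leaf [ 0.6221 -0.1945  0.088 ] [ 0.4417 -0.1799  0.088 ] -4.639499748367321 0.1810077813180888
gouge [ 0.308  -0.2057  0.01  ] [ 0.2964 -0.3594  0.01  ] pot [0.4498 0.408  0.1   ]
[[ 0.9172  0.3984 -0.0006]
 [ 0.3984 -0.9172  0.0011]
 [-0.0001 -0.0013 -1.    ]]
```

```bash
python3 -m crank '[[[0,0,0],1],[[0,0,0],1],[[0,0,0],0.93],[[1,-1,0],0],[[1,-1,0],0],[[1,-1,0],0],[[1,-1,0],0],[[1,-1,0],0],[[1,-1,0],0],[[1,-1,0],0],[[1,-1,0],0],[[0.9,-1,0],0]]' 0 20; python3 -m crank '[[[0,-1,0],0],[[0,-1,0],0],[[0,-1,0],0],[[0,-1,0],0],[[0,-1,0],0],[[0,-1,0],0],[[0,-1,0],0],[[0,-1,0],0],[[0,-1,0],0],[[0,-1,0],0],[[0,-1,0],0],[[0,-1,0],0]]'; python3 -c "
from h import *
print(totool([.5135,.196,.11]),sensors.read_state()['eef_rot'])"
```

```text
time: 1.6
ee_pos: [0.5166, -0.3018, 0.1994]
eef_rot: [1.0, 0.0, -0.0, -0.0]
ft_force: [-0.1, -0.2, 0.3]
width: 0.0007
grip_force: 0.0
time: 3.1
ee_pos: [0.5153, 0.0578, 0.1995]
eef_rot: [1.0, 0.0, -0.0, 0.0]
ft_force: [-0.1, 0.3, 0.4]
width: 0.0007
grip_force: 0.0
[-0.05526954 -4.60665281  2.98142463] [ 9.99999912e-01  3.29892522e-04 -2.42854183e-04  9.56832290e-05]
```

```bash
python3 -m crank '[[[0,-1,0],0],[[0,-1,0],0],[[0,-1,0],0],[[0,-1,0],0],[[0,-0.6,0],0],[[0,0,1],0],[[0,0,1],0],[[0,0,0.8],0],[[0,0,0],0]]'; python3 - <<'E'
from h import *;import cv2
a=vision.camera("top")[150:330,130:310,::-1];b=vision.camera("side")[200:380,200:380,::-1]
cv2.imwrite("pics/c1.png",cv2.resize(np.hstack([a,b]),None,fx=2.2,fy=2.2,interpolation=3))
E
```

```text
time: 4.22
ee_pos: [0.5142, 0.1943, 0.1139]
eef_rot: [1.0, 0.0, -0.002, 0.001]
ft_force: [0.0, -0.3, 0.1]
width: 0.0004
grip_force: 0.0
```

View pics/c1.png

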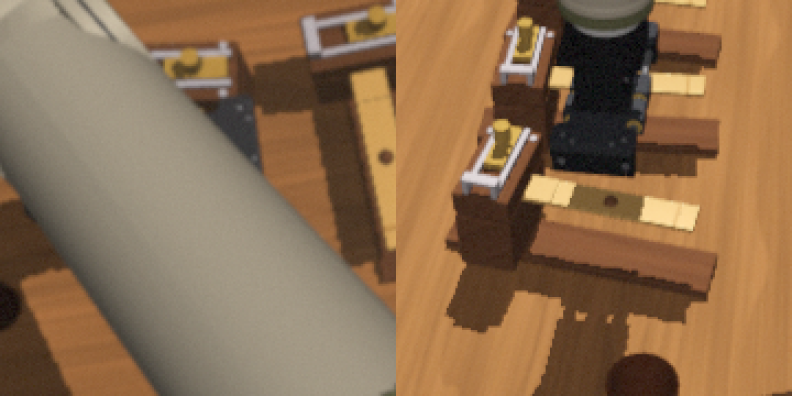

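The side crop shows the middle of the left leaf under the gripper, stud at about (610,200) and the fingers hidden behind the body. The arm covers the top view, so I will go down gently by force.

```bash
python3 -m crank '[[[0,0,0.3],0],[[0,0,0.2],0],[[0,0,0],0]]'; for i in 1; do python3 -m crank '[[[0,0,0.1],0],[[0,0,0],0]]';python3 -m crank '[[[0,0,0.1],0],[[0,0,0],0]]'; done
```

```text
time: 4.7
ee_pos: [0.5152, 0.1948, 0.1003]
eef_rot: [1.0, 0.0, -0.0, 0.0]
ft_force: [0.3, -0.4, -0.0]
width: 0.0001
grip_force: 0.0
time: 4.95
ee_pos: [0.5155, 0.1949, 0.0977]
eef_rot: [1.0, 0.0, -0.0, 0.0]
ft_force: [0.2, 0.6, -0.4]
width: 0.0004
grip_force: 0.0
time: 5.2
ee_pos: [0.5153, 0.1949, 0.0945]
eef_rot: [1.0, 0.0, -0.0, 0.0]
ft_force: [0.2, -0.7, 0.8]
width: 0.0006
grip_force: 0.0
```

```bash
python3 -m crank '[[[0,0,0.06],0],[[0,0,0],0]]' |grep -E "ee_|ft_";python3 -m crank '[[[0,0,0.06],0],[[0,0,0],0]]' |grep -E "ee_|ft_";
```

```text
ee_pos: [0.5154, 0.1949, 0.0928]
ft_force: [0.6, -0.2, -0.5]
ee_pos: [0.5154, 0.1949, 0.091]
ft_force: [0.3, -0.5, -0.1]
```

```bash
python3 -m crank '[[[0,0,0.06],0],[[0,0,0],0],[[0,0,0],0]]' |grep -E "ee_|ft_";python3 -m crank '[[[0,0,0.06],0],[[0,0,0],0],[[0,0,0],0]]' |grep -E "ee_|ft_";
```

```text
ee_pos: [0.5155, 0.1949, 0.0893]
ft_force: [-0.6, 0.9, 0.4]
ee_pos: [0.5155, 0.195, 0.0875]
ft_force: [0.2, 0.9, 0.1]
```

```bash
python3 - <<'E'
from h import *;import cv2
b=vision.camera("side")[200:350,210:360,::-1]
cv2.imwrite("pics/c2.png",cv2.resize(b,None,fx=4,fy=4,interpolation=3))
m=vision.camera_model("side");f=240/np.tan(np.radians(m["vertical_fov"]/2));p=m["camera_from_world"]@np.r_[sensors.read_state()["ee_pos"],1]
print(((f*p[0]/p[2]+m["cx"]-210)*4,(f*p[1]/p[2]+m["cy"]-200)*4))
E
```

```text
(np.float64(347.75876670566527), np.float64(368.42084112577436))
```

View pics/c2.png

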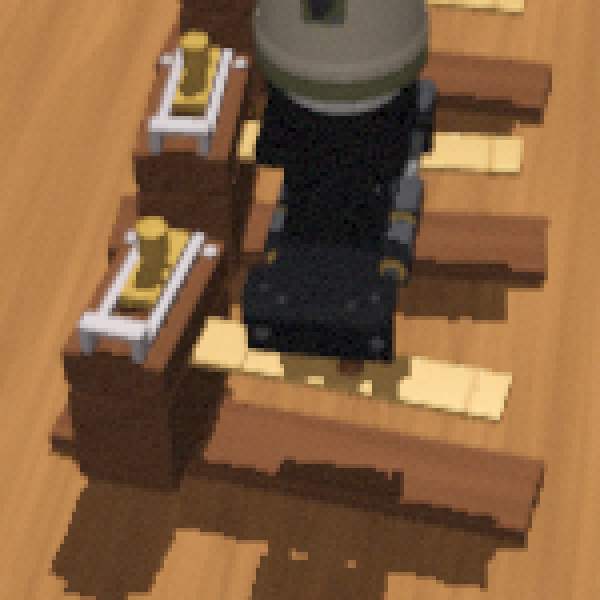

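```bash
python3 - <<'E'
from h import *
m=vision.camera_model("side");f=240/np.tan(np.radians(m["vertical_fov"]/2))
e=sensors.read_state()["ee_pos"]
for d in([.0375,.095,.07],[-.0375,.095,.07],[0,.015,0],[0,0,0],[0,0,.05],[0,0.015,.05],[0,-.095,.07]):
    p=m["camera_from_world"]@np.r_[e+d,1];print(d,(f*p[0]/p[2]+m["cx"]-210)*4,(f*p[1]/p[2]+m["cy"]-200)*4)
E
```

```text
[0.0375, 0.095, 0.07] 243.92771557320702 397.3703580431079
[-0.0375, 0.095, 0.07] 390.9448779937611 411.58550614776095
[0, 0.015, 0] 343.68157422060153 387.55708859523156
[0, 0, 0] 347.75876670566527 368.42084112577436
[0, 0, 0.05] 346.4513412726285 303.9555416166586
[0, 0.015, 0.05] 342.2402318220088 322.9531381123404
[0, -0.095, 0.07] 370.9155273657632 166.17519087590108
```

```bash
python3 - <<'E'
from h import *;import cv2
def pj(n,P):
    m=vision.camera_model(n);f=240/np.tan(np.radians(m["vertical_fov"]/2));p=m["camera_from_world"]@np.r_[P,1]
    return np.array([f*p[0]/p[2]+m["cx"],f*p[1]/p[2]+m["cy"]])
a=cv2.imread("pics/side1.png");q=pj("side",[.2488,-.5729,.1991]);print(q)
a=cv2.resize(a[50:130,370:470],None,fx=5,fy=5,interpolation=3);cv2.circle(a,tuple(int(x) for x in (q-[370,50])*5),5,(0,0,255),1)
b=vision.camera("top")[::-1][::-1][:,:,::-1].copy();q=pj("top",sensors.read_state()["ee_pos"]);print(q)
b=cv2.resize(b[140:260,170:290],None,fx=400/120,fy=400/120,interpolation=3);b=b
q=(q-[170,140])*400/120;cv2.circle(b,tuple(int(x) for x in q),5,(0,0,255),1)
o=np.zeros((400,800,3),np.uint8);o[:,:400]=a[:, 50:450];o[:,400:]=b;cv2.imwrite("pics/c3.png",o)
E
```

```text
[412.69452339 108.69139553]
[213.31690429 239.12947574]
```

View pics/c3.png

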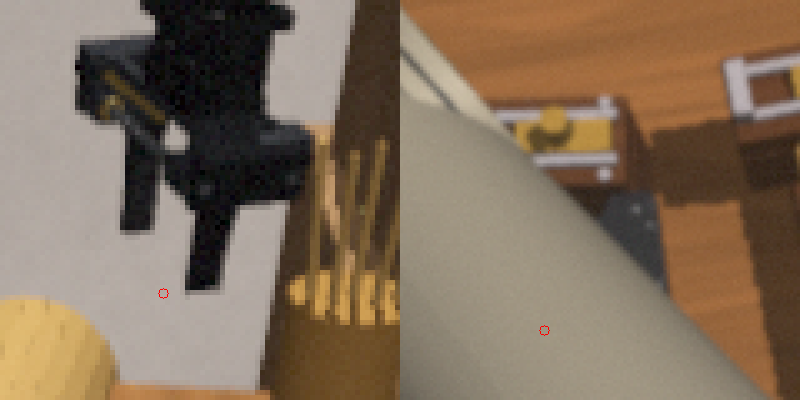

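The left crop shows the fingertips' midpoint at the start at about (404,102), 6.6 px above where the reported TCP projects. The right crop shows the arm hiding the fingers. I will raise the tool and turn it so the fingers show in the side view.

```bash
python3 -m crank '[[[0,0,-1],0],[[0,0,0],1],[[0,0,0],1],[[0,0,0],1],[[0,0,0],1],[[0,0,0],1],[[0,0,0],1],[[0,0,0],1],[[0,0,0],1],[[0,0,0],1],[[0,0,0],0]]'; python3 - <<'E'
from h import *;import cv2
s=sensors.read_state();print(s["joint_positions"],s["ee_pos"])
def pj(n,P):
    m=vision.camera_model(n);f=240/np.tan(np.radians(m["vertical_fov"]/2));p=m["camera_from_world"]@np.r_[P,1]
    return np.array([f*p[0]/p[2]+m["cx"],f*p[1]/p[2]+m["cy"]])
q=pj("side",s["ee_pos"]);print(q)
a=vision.camera("side")[:,:,::-1];cv2.imwrite("pics/s4.png",a)
a=cv2.resize(a[200:350,210:360],None,fx=4,fy=4,interpolation=3);cv2.circle(a,tuple(int(x) for x in (q-[210,200])*4),5,(0,0,255),1)
cv2.imwrite("pics/c4.png",a)
E
```

```text
time: 7.92
ee_pos: [0.5059, 0.1876, 0.0912]
eef_rot: [0.915, -0.403, -0.021, 0.023]
ft_force: [-0.5, 0.1, -0.3]
width: 0.0002
grip_force: 0.0
[-1.14822931  0.37632403  0.86289657  1.79829054 -0.30028249  1.17294553
 -2.58385248] [0.50588549 0.18762355 0.09116021]
[301.62410809 289.07844169]
```

View pics/c4.png

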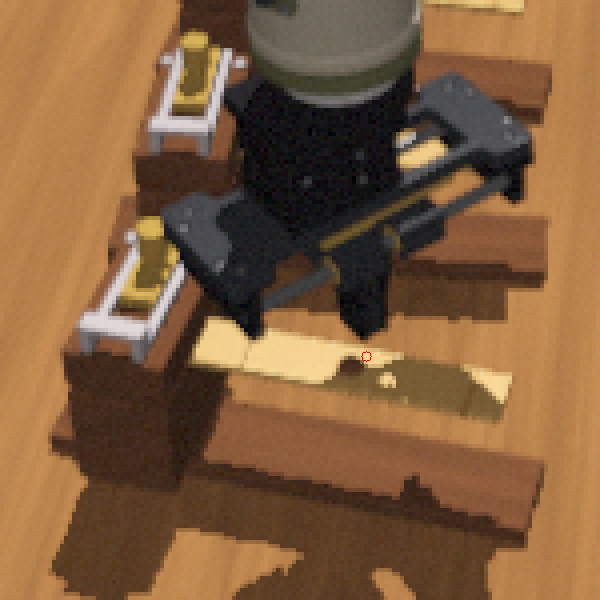

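The crop shows the fingertip at (362,333), stud at (350,368) and predicted TCP at (366,356). So the real tip looks about 15–20 mm higher (or further off) than reported. Joint 7 also hit its limit, so I will turn back.

```bash
python3 -m crank '[[[0,0,-0.5],-1],[[0,0,-0.3],-1],[[0,0,0],-1],[[0,0,0],-1],[[0,0,0],-1],[[0,0,0],-0.9],[[0,0,0],0]]'; python3 -c "
from h import *
s=sensors.read_state();print(s['joint_positions'],R.from_quat(s['eef_rot']).as_matrix(),totool([.5135,.196,.0875]))"
```

```text
time: 8.85
ee_pos: [0.5076, 0.1874, 0.1154]
eef_rot: [1.0, -0.003, -0.029, 0.011]
ft_force: [0.2, -0.0, 0.1]
width: 0.0006
grip_force: 0.0
[-1.02818579  0.30774861  0.7074356   1.76533245 -0.21118989  1.20964601
 -1.83411   ] [[ 0.99830217 -0.00624367 -0.05791188]
 [-0.00748197 -0.99974746 -0.02119038]
 [-0.05776495  0.0215877  -0.99809678]] [ 0.24869582 -0.30645678  0.9115428 ]
```

```bash
python3 -m crank '[[[0.25,-0.3,0.5],0],[[0,0,0.4],0],[[0,0,0],0]]'|grep -E "ee_|ft_";for i in 1; do python3 -m crank '[[[0,0,0.08],0],[[0,0,0],0]]'|grep -E "ee_|ft_";python3 -m crank '[[[0,0,0.08],0],[[0,0,0],0]]'|grep -E "ee_|ft_";python3 -m crank '[[[0,0,0.08],0],[[0,0,0],0]]'|grep -E "ee_|ft_"; done
```

```text
ee_pos: [0.5126, 0.1952, 0.0867]
ft_force: [0.2, 0.3, -0.1]
ee_pos: [0.5133, 0.1958, 0.0854]
ft_force: [0.4, 0.3, 0.6]
ee_pos: [0.513, 0.1958, 0.0827]
ft_force: [-0.4, -0.0, 0.3]
ee_pos: [0.5128, 0.1957, 0.0802]
ft_force: [-1.0, -0.1, 0.8]
```

```bash
for i in 1; do python3 -m crank '[[[0,0,0.06],0],[[0,0,0],0]]'|grep -E "ee_|ft_";python3 -m crank '[[[0,0,0.06],0],[[0,0,0],0]]'|grep -E "ee_|ft_";python3 -m crank '[[[0,0,0.06],0],[[0,0,0],0]]'|grep -E "ee_|ft_"; python3 -m crank '[[[0,0,0.06],0],[[0,0,0],0]]'|grep -E "ee_|ft_"; done
```

```text
ee_pos: [0.5128, 0.1956, 0.0784]
ft_force: [-0.3, 0.5, 0.9]
ee_pos: [0.5127, 0.1956, 0.0766]
ft_force: [-0.2, -0.5, -0.0]
ee_pos: [0.5126, 0.1956, 0.0748]
ft_force: [-0.6, 0.4, 0.8]
ee_pos: [0.5125, 0.1955, 0.073]
ft_force: [0.0, 0.0, -0.2]
```

```bash
for i in 1; do python3 -m crank '[[[0,0,0.06],0],[[0,0,0],0]]'|grep -E "ee_|ft_";python3 -m crank '[[[0,0,0.06],0],[[0,0,0],0]]'|grep -E "ee_|ft_";python3 -m crank '[[[0,0,0.06],0],[[0,0,0],0]]'|grep -E "ee_|ft_";  done; python3 - <<'E'
from h import *;import cv2
s=sensors.read_state()
a=vision.camera("side")[:,:,::-1];cv2.imwrite("pics/s5.png",a)
a=cv2.resize(a[200:350,210:360],None,fx=4,fy=4,interpolation=3)
b=vision.camera("top")[:,:,::-1];cv2.imwrite("pics/t5.png",b)
cv2.imwrite("pics/c5.png",a)
E
```

```text
ee_pos: [0.5125, 0.1955, 0.0713]
ft_force: [0.2, -0.4, -0.2]
ee_pos: [0.5124, 0.1955, 0.0697]
ft_force: [0.2, -0.2, 1.8]
ee_pos: [0.5123, 0.1955, 0.0679]
ft_force: [-1.2, -0.1, 5.8]
```

View pics/c5.png

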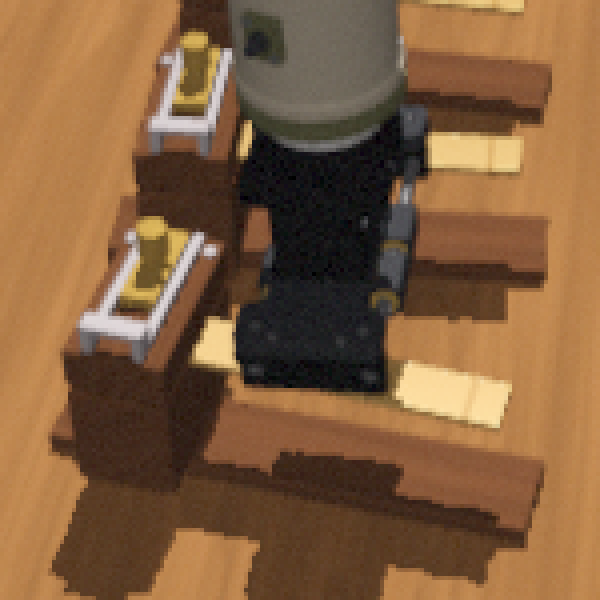

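The crop shows the gripper body over the left leaf's middle, hiding the stud. Contact came at a reported z of about 0.070, so the z reading is about 24 mm low. The left leaf feels stiff, roughly 2 N/mm.

```bash
python3 -m crank '[[[0,0,0.03],0],[[0,0,0],0],[[0,0,0],0],[[0,0,0],0]]'|grep -E "ee_|ft_|time";python3 -m crank '[[[0,0,0],0],[[0,0,0],0]]'|grep -E "ee_|ft_"
```

```text
time: 12.32
ee_pos: [0.5123, 0.1956, 0.0672]
ft_force: [-1.8, 0.2, 6.7]
ee_pos: [0.5123, 0.1956, 0.0672]
ft_force: [-2.1, 0.2, 6.2]
```

```bash
python3 -m crank '[[[0,0,0.025],0],[[0,0,0],0],[[0,0,0],0],[[0,0,0],0],[[0,0,0],0]]'|grep -E "ee_|ft_|time";python3 -m crank '[[[0,0,0],0],[[0,0,0],0],[[0,0,0],0],[[0,0,0],0],[[0,0,0],0],[[0,0,0],0]]'|grep -E "ee_|ft_"
```

```text
time: 13.2
ee_pos: [0.5123, 0.1956, 0.0666]
ft_force: [-1.7, -0.1, 7.3]
ee_pos: [0.5123, 0.1956, 0.0666]
ft_force: [-0.9, -0.0, 6.4]
```

```bash
python3 -m crank '[[[0,0,0.025],0],[[0,0,0],0],[[0,0,0],0],[[0,0,0],0]]'|grep -E "ee_|ft_|time";python3 -m crank '[[[0,0,0],0],[[0,0,0],0],[[0,0,0],0],[[0,0,0],0]]'|grep -E "ee_|ft_";python3 -m crank '[[[0,0,0],0],[[0,0,0],0]]'|grep -E "ee_|ft_"
```

```text
time: 14.45
ee_pos: [0.5123, 0.1956, 0.0659]
ft_force: [-2.8, -0.2, 8.5]
ee_pos: [0.5123, 0.1956, 0.0659]
ft_force: [-2.0, 0.1, 7.7]
ee_pos: [0.5123, 0.1956, 0.0659]
ft_force: [-2.9, 0.8, 7.4]
```

```bash
python3 -m crank '[[[0,0,-0.6],0],[[0,0,-0.8],0],[[0.3,1,0],0],[[0,1,0],0],[[0,1,0],0],[[0,1,0],0],[[0,1,0],0],[[0,1,0],0],[[0,0.5,0],0],[[0,0,0],0]]'; python3 -c "
from h import *
s=sensors.read_state();print(R.from_quat(s['eef_rot']).as_matrix(),totool([.523,.001,.074]))"
```

```text
time: 16.45
ee_pos: [0.5223, 0.0008, 0.1116]
eef_rot: [1.0, -0.004, -0.029, 0.011]
ft_force: [-0.5, -0.6, -0.1]
width: 0.0002
grip_force: 0.0
[[ 0.99829892 -0.00815208 -0.05773043]
 [-0.00945842 -0.99970454 -0.0223913 ]
 [-0.05753084  0.02289925 -0.99808107]] [ 0.09386084 -0.03617859  1.25116534]
```

```bash
g="ee_|ft_";python3 -m crank '[[[0.1,0,0.6],0],[[0,0,0.6],0],[[0,0,0],0]]'|grep -E "ee_|ft_";python3 -m crank '[[[0,0,0.08],0],[[0,0,0],0]]'|grep -E $g;python3 -m crank '[[[0,0,0.06],0],[[0,0,0],0]]'|grep -E $g;python3 -m crank '[[[0,0,0.06],0],[[0,0,0],0]]'|grep -E $g;python3 -m crank '[[[0,0,0.06],0],[[0,0,0],0]]'|grep -E $g
```

```text
ee_pos: [0.5216, 0.0009, 0.0731]
ft_force: [-0.4, 0.1, -0.4]
ee_pos: [0.5232, 0.0005, 0.073]
ft_force: [0.2, 0.3, 0.3]
ee_pos: [0.523, 0.0005, 0.0711]
ft_force: [-0.6, -0.5, -0.1]
ee_pos: [0.5229, 0.0003, 0.0692]
ft_force: [-0.9, -0.1, 0.1]
ee_pos: [0.5228, 0.0003, 0.0674]
ft_force: [0.4, 0.5, 1.7]
```

```bash
g="ee_|ft_";for i in 1; do python3 -m crank '[[[0,0,0.06],0],[[0,0,0],0]]'|grep -E $g;python3 -m crank '[[[0,0,0.06],0],[[0,0,0],0]]'|grep -E $g; done
```

```text
ee_pos: [0.5227, 0.0003, 0.0656]
ft_force: [-0.2, -0.3, 3.0]
ee_pos: [0.5226, 0.0003, 0.0638]
ft_force: [0.1, 0.3, 3.3]
```

```bash
g="ee_|ft_";for i in 1; do python3 -m crank '[[[0,0,0.06],0],[[0,0,0.06],0],[[0,0,0],0]]'|grep -E $g;python3 -m crank '[[[0,0,0.06],0],[[0,0,0],0],[[0,0,0],0]]'|grep -E $g; done
```

```text
ee_pos: [0.5226, 0.0002, 0.0603]
ft_force: [0.5, 0.1, 4.9]
ee_pos: [0.5226, 0.0002, 0.0587]
ft_force: [0.1, 1.6, 5.8]
```

```bash
g="ee_|ft_";for i in 1; do python3 -m crank '[[[0,0,0.06],0],[[0,0,0.06],0],[[0,0,0],0],[[0,0,0],0]]'|grep -E $g;python3 -m crank '[[[0,0,0],0],[[0,0,0],0],[[0,0,0],0]]'|grep -E $g; python3 -m crank '[[[0,0,0],0],[[0,0,0],0],[[0,0,0],0]]'|grep -E $g;done
```

```text
ee_pos: [0.5228, 0.0001, 0.0554]
ft_force: [1.4, 1.4, 7.8]
ee_pos: [0.5228, 0.0001, 0.0554]
ft_force: [1.5, 0.5, 7.9]
ee_pos: [0.5228, 0.0002, 0.0554]
ft_force: [2.6, 1.3, 7.7]
```

```bash
python3 -m crank '[[[0,0,-0.8],0],[[0,0,-0.9],0],[[0.4,1,0],0],[[0,1,0],0],[[0,1,0],0],[[0,1,0],0],[[0,1,0],0],[[0,1,0],0],[[0,0.1,0],0],[[0,0,0],0]]'; python3 -c "
from h import *
print(totool([.535,-.183,.0725]))"
```

```text
time: 21.58
ee_pos: [0.5354, -0.1813, 0.1088]
eef_rot: [0.999, -0.004, -0.029, 0.011]
ft_force: [-0.3, 0.9, -0.0]
width: 0.0004
grip_force: 0.0
[0.05787905 0.03078626 1.20865787]
```

```bash
g="ee_|ft_";python3 -m crank '[[[0.06,0.05,0.6],0],[[0,0,0.6],0],[[0,0,0],0],[[0,0,0],0]]'|grep -E $g;python3 -m crank '[[[0,0,0.06],0],[[0,0,0],0]]'|grep -E $g;python3 -m crank '[[[0,0,0.06],0],[[0,0,0],0]]'|grep -E $g;python3 -m crank '[[[0,0,0.06],0],[[0,0,0],0]]'|grep -E $g;python3 -m crank '[[[0,0,0.06],0],[[0,0,0],0],[[0,0,0],0]]'|grep -E $g
```

```text
ee_pos: [0.5353, -0.1842, 0.0732]
ft_force: [0.3, -0.3, -0.1]
ee_pos: [0.5354, -0.1842, 0.0716]
ft_force: [-0.3, -0.3, 0.3]
ee_pos: [0.5353, -0.1843, 0.0697]
ft_force: [0.7, -0.3, 1.3]
ee_pos: [0.5352, -0.1843, 0.0679]
ft_force: [-0.0, -0.4, 2.5]
ee_pos: [0.5351, -0.1844, 0.0662]
ft_force: [-0.3, 0.9, 3.8]
```

```bash
g="ee_|ft_";python3 -m crank '[[[0,0,0.06],0],[[0,0,0.06],0],[[0,0,0],0]]'|grep -E $g;python3 -m crank '[[[0,0,0.05],0],[[0,0,0],0],[[0,0,0],0],[[0,0,0],0],[[0,0,0],0]]'|grep -E $g;python3 -m crank '[[[0,0,0],0],[[0,0,0],0],[[0,0,0],0]]'|grep -E $g;python3 -m crank '[[[0,0,0],0],[[0,0,0],0]]'|grep -E $g
```

```text
ee_pos: [0.5351, -0.1845, 0.0626]
ft_force: [-0.5, 0.3, 6.8]
ee_pos: [0.5351, -0.1845, 0.0613]
ft_force: [-0.3, 0.7, 7.0]
ee_pos: [0.5351, -0.1845, 0.0613]
ft_force: [-0.6, 0.9, 8.8]
ee_pos: [0.5351, -0.1845, 0.0613]
ft_force: [-0.7, 0.5, 7.0]
```

```bash
python3 -m crank '[[[0,0,-1],0],[[0,0,-1],0],[[0,0,-1],0],[[0,0,0],0]]'|grep -E "ee_|ft_"; python3 - <<'E'
import cv2,numpy as np
a=cv2.imread("pics/top1.png")[120:180,345:420];b=cv2.imread("pics/side1.png")[160:220,235:310]
cv2.imwrite("pics/c6.png",np.vstack([cv2.resize(x,(500,300)if 0 else (375,300),interpolation=2) for x in(a,b)]))
E
```

```text
ee_pos: [0.5409, -0.1828, 0.1523]
ft_force: [0.3, -0.9, -1.2]
```

View pics/c6.png

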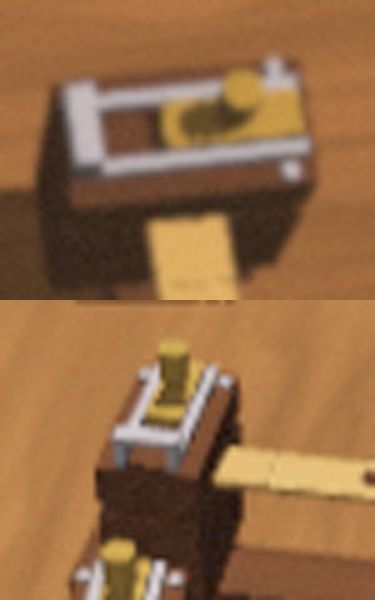

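The knob top sits at about (393,138) in the top view and (270,170) in the side view. The keeper is on the stand's +y end and the -y side of the knob is free to push from.

```bash
python3 - <<'E'
from h import *
print(pix2w("top",393.2,138,.151),pix2w("side",269.8,170,.151))
for p in((305,145),(313,180)): print(pix2w("top",345+p[0]/5,120+p[1]/5,.115))
for p in((70,85),(75,200)): print(pix2w("top",345+p[0]/5,120+p[1]/5,.115))
print(pix2w("side",235+240/5,160+84/5,.115),pix2w("side",235+98/5,160+165/5,.115))
E
```

```text
[ 0.65377814 -0.21156271  0.151     ] [ 0.65438253 -0.2100575   0.151     ]
[ 0.64020747 -0.24340457  0.115     ]
[ 0.62384397 -0.24354831  0.115     ]
[ 0.68383647 -0.14817931  0.115     ]
[ 0.63116265 -0.14071411  0.115     ]
[ 0.6222292  -0.23609175  0.115     ] [ 0.68571823 -0.14239389  0.115     ]
```

```bash
python3 -m crank '[[[0.9,0.8,-0.2],0],[[1,0.8,0],0],[[1,0.7,0],0],[[0.9,0.5,0],0],[[0,0,0],0],[[0,0,0],0]]'|grep -E "ee_|ft_|time"; python3 -c "
from h import *
s=sensors.read_state();print(R.from_quat(s['eef_rot']).as_matrix());print(totool([.653,-.263,.112]))"
```

```text
time: 26.08
ee_pos: [0.6527, -0.2671, 0.1511]
ft_force: [-0.6, -1.0, 0.3]
[[ 0.99819712 -0.00699188 -0.05961231]
 [-0.00832397 -0.99972052 -0.02212687]
 [-0.05944094  0.02258319 -0.99797634]]
[ 0.08729594 -0.1649702   1.29626305]
```

```bash
g="ee_|ft_"; python3 -m crank '[[[0.08,-0.1,0.7],0],[[0,0,0.6],0],[[0,0,0],0]]'|grep -E $g;python3 -m crank '[[[0.02,-0.2,0],0],[[0.02,-0.2,0],0],[[0,0,0],0]]'|grep -E $g;python3 -m crank '[[[0.02,-0.2,0],0],[[0.02,-0.2,0],0],[[0,0,0],0]]'|grep -E $g;python3 -m crank '[[[0.02,-0.2,0],0],[[0.02,-0.2,0],0],[[0,0,0],0]]'|grep -E $g
```

```text
ee_pos: [0.6524, -0.264, 0.1107]
ft_force: [-1.0, 0.4, 0.3]
ee_pos: [0.6556, -0.2521, 0.1131]
ft_force: [-0.5, -0.3, 1.5]
ee_pos: [0.6565, -0.2401, 0.1122]
ft_force: [0.0, -0.1, -0.1]
ee_pos: [0.6576, -0.2286, 0.112]
ft_force: [0.0, 0.7, -0.1]
```

```bash
g="ee_|ft_"; python3 -m crank '[[[0,-0.15,0],0],[[0,-0.15,0],0],[[0,0,0],0]]'|grep -E $g;python3 -m crank '[[[0.02,-0.15,0],0],[[0.02,-0.15,0],0]]'|grep -E $g;python3 -m crank '[[[0.02,-0.2,0],0],[[0.02,-0.2,0],0]]'|grep -E $g
```

```text
ee_pos: [0.6577, -0.2196, 0.1119]
ft_force: [0.3, -0.2, 0.8]
ee_pos: [0.6585, -0.2112, 0.1115]
ft_force: [-0.7, -2.8, 0.6]
ee_pos: [0.66, -0.1987, 0.111]
ft_force: [-1.7, -1.7, 1.1]
```

```bash
g="ee_|ft_"; python3 -m crank '[[[-0.05,-0.15,0],0],[[-0.03,-0.15,0],0]]'|grep -E $g;python3 -m crank '[[[0,-0.1,0],0],[[0,-0.1,0],0]]'|grep -E $g;python3 -m crank '[[[0,-0.1,0],0],[[0,0,0],0]]'|grep -E $g;python3 -m crank '[[[0,-0.1,0],0],[[0,0,0],0]]'|grep -E $g
```

```text
ee_pos: [0.6583, -0.1906, 0.1113]
ft_force: [6.7, -14.4, -4.2]
ee_pos: [0.6582, -0.1905, 0.1115]
ft_force: [10.3, -26.3, -8.2]
ee_pos: [0.6581, -0.1905, 0.1116]
ft_force: [12.2, -28.7, -10.6]
ee_pos: [0.6581, -0.1903, 0.1117]
ft_force: [14.1, -36.0, -12.6]
```

```bash
python3 -m crank '[[[0,0.5,0],0],[[0,0.8,0],0],[[0,0,-1],0],[[0,1,-1],0],[[0,1,-0.3],0],[[-1,1,0],0],[[-1,1,0],0],[[-1,1,0],0],[[-1,1,0],0],[[-1,0,0],0],[[0,0,0],0]]'|grep -E "ee_|ft_|time"; python3 - <<'E'
from h import *;import cv2
b=vision.camera("side")[:,:,::-1];a=vision.camera("top")[:,:,::-1]
cv2.imwrite("pics/t7.png",a);cv2.imwrite("pics/s7.png",b)
cv2.imwrite("pics/c7.png",np.hstack([cv2.resize(x,(375,300),interpolation=2) for x in(a[110:190,330:430],b[150:230,225:325])]))
E
```

```text
time: 30.82
ee_pos: [0.509, -0.3945, 0.1939]
ft_force: [-0.1, -0.1, -0.3]
```

View pics/c7.png

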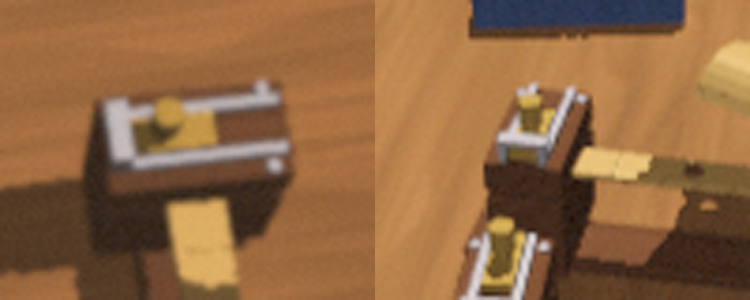

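```bash
python3 - <<'E'
from h import *;import cv2
print(pix2w("top",374.8,137.5,.151)-pix2w("top",393.2,138,.151),pix2w("side",266.3,176.7,.151)-pix2w("side",269.8,170,.151))
# bolt-coloured (brass) mask shift along image columns, top view
for n,f in(("top1",1),("t7",1)):
    a=cv2.imread(f"pics/{n}.png")[125:155,352:412];h=cv2.cvtColor(a,40)
    m=(h[...,0]>17)&(h[...,0]<30)&(h[...,1]>140)&(h[...,2]>110)
    ys,xs=np.nonzero(m);print(n,m.sum(),xs.min()+352,xs.max()+352,np.percentile(xs,[2,98])+352)
for n in("side1","s7"):
    a=cv2.imread(f"pics/{n}.png")[160:200,250:285];h=cv2.cvtColor(a,40)
    m=(h[...,0]>17)&(h[...,0]<30)&(h[...,1]>140)&(h[...,2]>80);print(n);print("\n".join("".join(".#"[int(v)] for v in r) for r in m))
E
```

```text
[0.00720271 0.03763794 0.        ] [0.00273614 0.0361808  0.        ]
top1 191 377 405 [377. 404.]
t7 145 366 387 [369.76 386.  ]
side1
...................................
...................................
...................................
...................................
...................................
...................................
...................................
...................................
.................#####.............
................#######............
.................######............
.................#####.............
.................#########.........
.................########..........
.................########..........
.................########..........
.................#######...........
.................#######...........
.................######............
................###.###............
...............#######.............
...............#######.............
...............#######.............
..............#######..............
..............#######..............
...................................
............................
[... 1218 characters left out ...]
###.............
..............########.............
..............#######..............
..............#######..............
..............#######..............
...................................
...................................
...................................
...................................
...................................
...........######..................
...........######..................
...........######..................
............................#......
...................................
...................................
...................................
............................#......
...................................
...................................
```

The crop shows the right bolt's knob moved from (393,138) to (375,137.5) in the top view. That is about 37 mm of travel, ending against a hard stop with the bolt's end under the keeper. The robot is clear, so I am handing in.

```bash
python3 -c "
from h import *
print(r.close_job())"
```

```text
the job is handed in; nothing more can be done
None
```

I pressed all three leaves at about 8 N; they sank about 4.5 mm (left), 14.5 mm (middle) and 10 mm (right), so I slid the right stand's bolt about 37 mm to its stop, left the other two open and handed in; no verdict came back.

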